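# Seat a trimming chuck on the pins of a banding wheel

## Robot

A 6-joint arm with a two-finger parallel gripper is mounted at the origin on a cart in front of the work surface, level with it; the furniture and walls round the work are solid. World frame = base frame: x ahead of the robot, y to its left, z up, the work surface at z = 0. Lengths are in m, angles in rad, forces in N, time in s.
With the tool pointing down it reaches from about 0.25 to 0.725 m from the base axis. Payload 4 kg.
Tool frame: the origin (TCP) lies midway between the tips of the shut fingers; the grasp point (between the pads) lies 19 mm behind it; z points along the fingers, y is the line along which they close (so a half turn about z gives the same grasp; the last joint's range is limited). The gripper opens to 85 mm and grips with 20 to 120 N. Pads are 22 mm wide; open, the fingers measure 114 mm over their backs; the gripper's body (76 mm by 85 mm) begins 54 mm behind the grasp point. The pads swing forward as they close: fully open they stand 13 mm farther back than shut.
Start: joints at [-1.34, 0.241, 0.005, 1.335, 0, 1.571], TCP at [0.114, -0.487, 0.231] pointing down, gripper open.
Joint ranges: [-2.72, 2.72], [-1.05, 1.87], [-1.09, 1.28], [-1.99, 2.15], [-1.42, 1.44], [-3.14, 3.14]. Speed limits (rad/s): [2.79, 2.79, 3.14, 3.14, 3.14, 3.14].

## Interface

Orientations are given as a unit quaternion [x, y, z, w].
In Python, from workcell import bot gives the robot as it stands. The module is installed in compiled form; this text tells all that it offers.
- The arm moves only by the tool drive_tool, never from a script. Its arguments are lists of equal length, an entry for each row: "slide": the shift along the tool's x, y, z scaled (see below), a list of three; "rotation": the turn, a rotation vector about the tool's x, y, z scaled (see below), a list of three. A call has exactly 8 rows; each row is the pose to reach, as a shift and turn from the pose commanded when the call began, along the tool's axes at that moment; what a row does not reach only later rows make up. The controller multiplies each number of a shift by 250 mm and each number of a turn by 0.5 rad. A row lasts 1/8 s, in which the tool goes at most 62.5 mm and 10.7 degrees, less where a joint would pass 70% of its speed; a pose out of reach is approached as far as the arm can. A call with a number of a shift or a turn outside -1 to 1 is refused whole. A call with a gripper value outside its range is refused whole. "gripper" is the opening, from 0 (shut) to 1 (fully open), set as the call begins (left out, the last holds). The fingers move at their own pace and stop on an object; the grip force is fixed at half the most. Time passes only in rows, so rows that repeat a pose let the fingers close, or fill a call up. It gives the time, the measured TCP pose, the force, the opening and the grip force at its end, in the units of the state.
- bot.get_obs(): the state, without advancing time (a new reading comes with each control period).
- bot.camera(name): name is "scene" or "top"; returns a dict with "image" (384x512x3 uint8, red, green, blue), "z_map" (384x512 float32, m along the optical axis (not along the pixel's ray), 0 where there is no reading), "camera_matrix" (3x3 intrinsics, pixels), "xyz" and "orientation" of the camera in the world. Camera axes: x right, y up, looking along -z (the intrinsics and any distortion apply to the point x, -y, -z); pixel columns grow to the right and rows downward; lengths in m; the calibration is good to about 2 mm. A picture is of the moment at which its call begins.
- bot.job_done(): hands the job in; it is judged then, once.
The state is a dict: "clock": time; "joint_pos": joint angles; "joint_vel": joint speeds; "tau": joint torques, N m; "eef_pos": TCP position; "tool_rot": TCP orientation; "ft_force": force on the tool from outside, world axes, zero at the start; "ft_torque": the same for the moment, N m; "grip_width": finger opening in m; "grasp_force": force on a finger pad.
Only numpy, scipy, OpenCV 4.12 (cv2) and the standard library are available. Lean on these libraries where they do the work, as an engineer would, in place of code of your own. Each camera call takes 0.05 s, during which the arm holds its last target. There are 200 camera calls.

## Task

The wooden trimming chuck lies on its side on the table: stand it upright on the table on its square base, clear of the banding wheel, and let go of it. Then take it afresh by its post, turn it so that the three holes in its base match the three pins of the wheel head, and slide it over the pins until it sits fully down and flat on the head; then let it go. Do not drop it, and leave the two raw pots on their bat undisturbed.

Things in the scene. Friction and masses are not known exactly. Their poses are not given: they have to be found in the camera images.
- chuck: Trimming chuck, 0.25 to 0.49 kg: square wooden base board 120 x 120 x 12 mm with a round wooden post 46 mm in diameter on its middle (flaring to 60 mm over the 20 mm next to the board), black rubber pad of the same diameter on the post's end; 130 mm tall in all. Origin: centre of the base's underside; z along the post to the pad; x, y square to the board's sides.
- chuck_hole (a point): Centre, at the underside, of the hole on the chuck's +x side. Three through holes of 14 mm diameter in the base lie 42 mm from the axis, at 0, 120 and 240 degrees from the chuck's +x about its z, so the chuck fits the pins in three positions.
- chuck_post (a point): Point on the post's axis 105 mm from the base's underside, a good place to grasp. The chuck starts lying on the +x side of its base and the rim of its pad, post pointing away from the robot within 30 degrees and 17 degrees downward; this point is then 30 mm above the table. The centre of mass lies 23 mm above the underside: set on an edge of its base, leaning up to 60 degrees, it rights itself.
- wheel_head: Turning head of the low banding wheel: a flat aluminium disc 180 mm in diameter on a dark foot that does not move. Origin: centre of the disc's top face, 80 mm above the table; z up. The head turns about z and stays where it is left, held by about 0.1 N m of friction. Three pins stand on it.
- wheel_pin (a point): Tip of the pin on the head's +x side. Three upright brass pins, 12 mm in diameter and 11 mm tall, their upper 4 mm tapering to 6 mm and less, stand on the head 42 mm from its centre at 0, 120 and 240 degrees from its +x about z.
- raw_cup: Raw clay beaker, 65 mm in diameter and 78 mm tall, upright on the round wooden bat at the right; fragile, a bystander. Origin: centre of its underside, z up.
- raw_jar: Raw clay jar, 62 mm in diameter and 64 mm tall, upright on the same bat; fragile, a bystander. Origin: centre of its underside, z up.
Not all that is in view belongs to the job. Of the things that look like the part that bears wheel_head, the larger one is meant.

How it is judged:
By the outcome, as a careful person would: the job done as asked, in the order asked, and still so for the second after the job is handed in, with the robot touching nothing.
It also fails if it takes over 67 s, if anything falls off the work surface, if the arm or the gripper's body presses on something with over 40 N, if the wrist force passes 120 N, or if a joint passes its speed limit or range.

## Working session

There is one attempt and no reset: what is moved stays moved. The work goes in short steps, Python scripts to look and compute and a tool call to move; the robot and the scene stay as the last step left them, time stands still between calls to the robot, and variables do not carry over. Pictures are saved under pics/ and viewed, at most 11 in all, crops included, and the job is handed in when it is done.

Besides the shell and the picture viewer there is one more tool, called after "Call:" by a JSON object that holds its "api" and its "payload". drive_tool: Moves the arm, as the interface text tells. Shifts and turns lie within -1 to 1; 1 stands for 250 mm of shift or 0.5 rad of turn. Its arguments: {"type":"object","properties":{"slide":{"type":"array","items":{"type":"array","items":{"type":"number"}}},"rotation":{"type":"array","items":{"type":"array","items":{"type":"number"}}},"gripper":{"type":"number"}},"required":["slide","rotation"]}

```bash
mkdir -p pics; cat > h.py <<'E'
import numpy as np, cv2, pickle
from scipy.spatial.transform import Rotation as R
from workcell import bot
def cam(n):
    c=bot.camera(n); pickle.dump(c,open(n+'.pkl','wb')); return c
def cloud(c):
    K=np.array(c['camera_matrix']); z=c['z_map']; v,u=np.mgrid[:z.shape[0],:z.shape[1]]
    p=np.stack([(u-K[0,2])/K[0,0]*z,-(v-K[1,2])/K[1,1]*z,-z],-1)
    w=p@R.from_quat(c['orientation']).as_matrix().T+np.array(c['xyz']); w[z==0]=np.nan; return w
def ray(c,u,v,h):
    K=np.array(c['camera_matrix']); d=R.from_quat(c['orientation']).apply([(u-K[0,2])/K[0,0],-(v-K[1,2])/K[1,1],-1])
    o=np.array(c['xyz']); return o+d*(h-o[2])/d[2]
def rel(pos,Rm,p0=None,R0=None):
    """scaled slide, rotation to go to world pose from commanded pose"""
    o=bot.get_obs(); p0=np.array(o['eef_pos']) if p0 is None else p0; R0=R.from_quat(o['tool_rot']) if R0 is None else R0
    return R0.inv().apply(np.array(pos)-p0)/.25,(R0.inv()*Rm).as_rotvec()/.5
E
python3 - <<'E'
from h import *
o=bot.get_obs(); print({k:np.round(v,3) for k,v in o.items()})
a=cam('scene');b=cam('top')
for c in(a,b): print(c['camera_matrix'],c['xyz'],c['orientation'],[k for k in c])
cv2.imwrite('pics/s.png',cv2.resize(a['image'][...,::-1],(768,576)))
cv2.imwrite('pics/t.png',cv2.resize(b['image'][...,::-1],(768,576)))
E
```

```text
{'clock': np.float64(0.0), 'joint_pos': array([-1.34 ,  0.241,  0.004,  1.335,  0.   ,  1.571]), 'joint_vel': array([ 0.001, -0.   ,  0.   ,  0.001,  0.002, -0.   ]), 'tau': array([-1.0000e-03, -3.7231e+01,  2.5241e+01,  1.7000e-02,  0.0000e+00,
       -0.0000e+00]), 'eef_pos': array([ 0.114, -0.486,  0.23 ]), 'tool_rot': array([ 0.993,  0.115, -0.   , -0.001]), 'ft_force': array([-0.66 ,  0.862, -0.018]), 'ft_torque': array([ 0.014,  0.025, -0.002]), 'grasp_force': np.float64(0.0), 'grip_width': np.float64(0.086)}
[[441.07642209   0.         253.674037  ]
 [  0.         441.07642209 193.44527027]
 [  0.           0.           1.        ]] [-0.31345298  0.39285062  1.17063108] [-0.1759867   0.31598016  0.8216391  -0.44056147] ['image', 'z_map', 'camera_matrix', 'xyz', 'orientation']
[[412.23352981   0.         255.82219335]
 [  0.         412.23352981 193.00758904]
 [  0.           0.           1.        ]] [ 0.34796231 -0.11500535  1.14773189] [ 0.05417727 -0.05426674 -0.69520639  0.71470835] ['image', 'z_map', 'camera_matrix', 'xyz', 'orientation']
```

View pics/s.png

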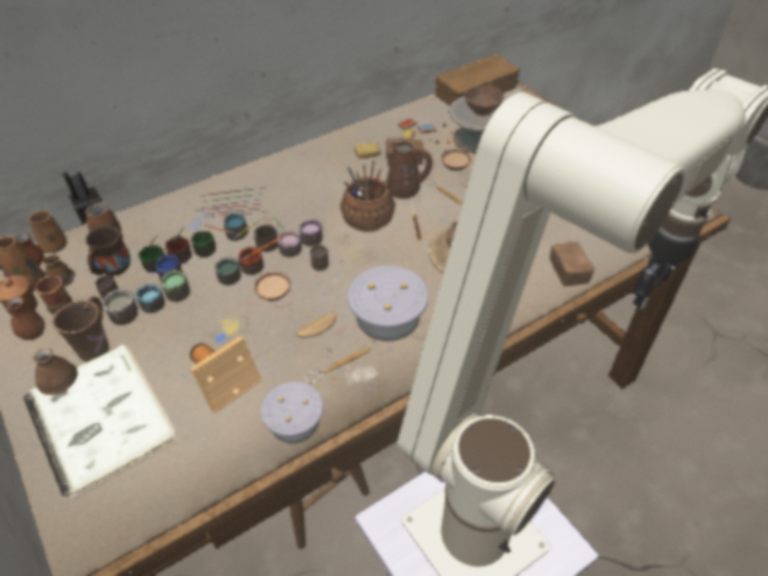

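View pics/t.png

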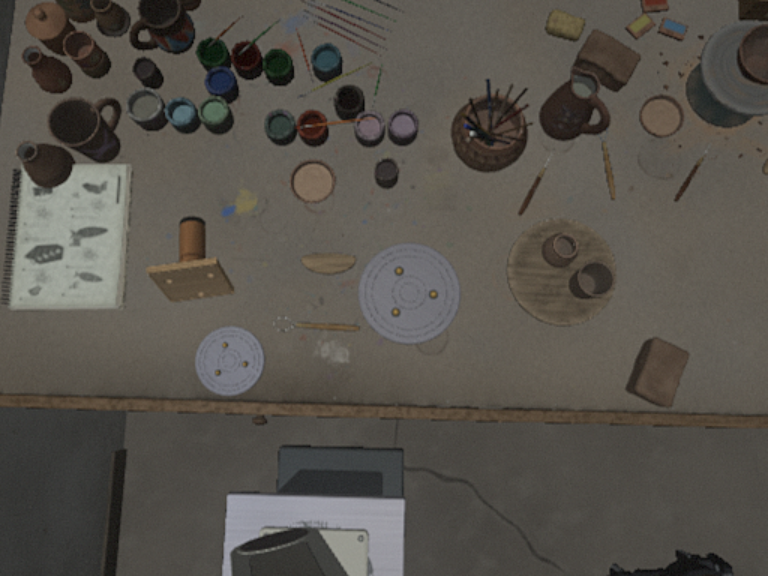

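The scene view shows the chuck on its side at (228,375), with its base toward the camera. It also shows a large pinned disc at (388,300) and a small pinned disc at (292,410). In the top view these are the chuck at (190,265), the large disc at (410,293), the small disc at (230,360) and the bat with pots at (562,270).
Candidates for the wheel (top view): the disc at (410,293), the disc at (230,360) and the grey wheel with a pot at (735,75). The description's three pins and larger size point to (410,293). The only candidate for the chuck is (190,265).

```bash
python3 - <<'E'
from h import *
b=pickle.load(open('top.pkl','rb')); a=pickle.load(open('scene.pkl','rb'))
im=b['image'][125:275,85:320][...,::-1]; cv2.imwrite('pics/crop.png',cv2.resize(im,None,fx=3.4,fy=3.4,interpolation=cv2.INTER_CUBIC))
W=cloud(b); print('z table',np.nanmedian(W[300:330,300:340]if 0 else W[262:267,260:300,2]))
for n,(u,v) in dict(big=(273,195),small=(153,240)).items():
    h=W[v-2:v+3,u-2:u+3,2]; print(n,np.nanmedian(h))
# disc circle from height mask
m=(abs(W[...,2]-.08)<.006); m[:, :230]=0; m[:,315:]=0; m[:155]=0;m[235:]=0
pts=W[m]; (c,r)=cv2.minEnclosingCircle(pts[:,:2].astype(np.float32)); print('disc',c,r,pts[:,2].mean(),np.median(pts[:,2]),pts[:,:2].mean(0))
# pins by colour
for nm,c,hgt,box in(('top',b,.091,(155,235,230,315)),('scene',a,.091,(170,225,225,290))):
    I=c['image'].astype(int); mm=(I[...,0]-I[...,2]>25); k=np.zeros_like(mm); v0,v1,u0,u1=box; k[v0:v1,u0:u1]=1; mm&=k
    n,l,s,ce=cv2.connectedComponentsWithStats(mm.astype(np.uint8))
    for i in range(1,n):
        if s[i,4]>5: print(nm,s[i,4],ce[i],ray(c,*ce[i],.087)[:2])
# chuck
q=W[135:205,92:160]; np.set_printoptions(precision=3,suppress=True)
hm=q[...,2]; print(np.nanmax(hm)); print((hm[::4,::3]*1000).round())
E
```

```text
z table -0.0009173980248216029
big 0.07926749184059911
small 0.05362916143943619
disc (0.5089564919471741, -0.1557513326406479) 0.09010272473096848 0.07911373869630012 0.07911373255806398 [ 0.50764821 -0.15594668]
top 47 [232.27659574 173.95744681] [ 0.56088602 -0.04976479]
top 15 [265.53333333 180.13333333] [ 0.54685776 -0.1373336 ]
top 15 [288.4 195.6] [ 0.50761343 -0.19778304]
top 14 [263.28571429 207.5       ] [ 0.4746504  -0.13323604]
top 27 [233.55555556 218.07407407] [ 0.44508294 -0.05726148]
scene 1304 [254.57361963 190.75613497] [ 0.52807118 -0.15081364]
scene 13 [247.30769231 190.07692308] [ 0.54425161 -0.13231604]
scene 13 [268.61538462 189.61538462] [ 0.50613985 -0.19274188]
scene 16 [258.5 204. ] [ 0.47193667 -0.12906407]
0.1206195298150694
[[ -0.  -1.   3.   3.  -4.  -2.  -2.   2.  -3.  -5.   2.  -3.  -2.   1.
   -7.  -3.  -4.  -3.  -3.   1.   1.  -3.  -3.]
 [ -6.  -2.   4.  -2.  -1.   1.  -3.  -4.   1.   0.  -4.  -7.  -5.   0.
   -4.  -1.   5.  -4.   2.  -3.  -2.  -1.  -1.]
 [ -3.  -4.   2.   4.   2.  -1.  -1.  -2.  -3.   1.   0.   1.  -1.  -2.
   -2.   1.  -0.  -0.  -
[... 1124 characters left out ...]
. 107. 104. 104.  98.  99.  98.  96.  95.  93.  91.
   85.  76.  68.  78.  77.  67.  -0.  -1.  -2.]
 [  0.   1.  -1.  87.  87.  84.  74.  73.  76.  79.  72.  73.  68.  65.
   64.  63.  64.  60.  55.  55.  36.  -3.  -1.]
 [ -3.  -2.   0.  -1.  -3.  66.  65.  60.  60.  56.  52.  56.  50.  47.
   42.  46.  40.  38.  39.  34.  32.   1.  -4.]
 [ -3.  -4.  -2.   3.  -0.  -4.  45.  40.  41.  37.  40.  32.  27.  26.
   23.  21.  23.  17.  19.  12.  11.   8.  -4.]
 [ -1.  -2.  -4.  -1.  -2.   1.  -2.  22.  12.  14.  12.   8.   9.   3.
    2.   0.  -4.  -2.   0.   0.  -1.  -1.  -5.]
 [ -7.   1.  -3.  -6.  -1.  -6.  -3.  -1.   0.  -3.  -1.   3.  -1.  -1.
   -4.   3.  -0.   1.  -1.  -3.  -2.   0.  -3.]]
```

View pics/crop.png

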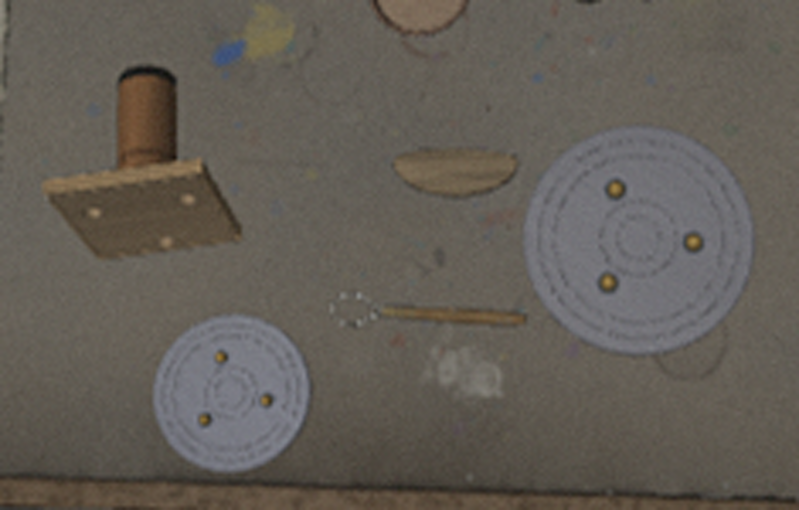

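The crop confirms it. The base underside shows two holes high and one low, so +x is down, and the post points away from the robot. The larger disc (r = 90 mm, z = 0.079) carries pins at about 27, 147 and 267 degrees. Next I measure the chuck axis.

```bash
python3 - <<'E'
from h import *
np.set_printoptions(precision=4,suppress=True)
for n in('top','scene'):
    c=pickle.load(open(n+'.pkl','rb')); W=cloud(c)
    box=(W[...,0]>.42)&(W[...,0]<.66)&(W[...,1]>.15)&(W[...,1]<.36)&(W[...,2]>.012)
    k,l,s,ce=cv2.connectedComponentsWithStats(box.astype(np.uint8)); i=1+np.argmax(s[1:,4]); P=W[l==i]; print(n,len(P),P.min(0),P.max(0))
    # underside plane by ransac
    rng=np.random.default_rng(0); best=0
    for _ in range(500):
        a=P[rng.choice(len(P),3,False)]; nn=np.cross(a[1]-a[0],a[2]-a[0]); nn/=np.linalg.norm(nn)+1e-9
        if not abs(nn[2])<.5: continue
        ok=abs((P-a[0])@nn)<.005
        if ok.sum()>best: best=ok.sum(); B=ok
    Q=P[B]; m=Q.mean(0); nn=np.linalg.svd(Q-m)[2][2]; nn*=np.sign(nn[0]); print('plane',best,m,nn,'yaw',np.degrees(np.arctan2(nn[1],nn[0])),'elev',np.degrees(np.arcsin(nn[2])))
    T=P[((P-m)@nn>.042)&((P-m)@nn<.115)]
    # post: silhouette mid line per slice
    d=(T-m)@nn
    lat=np.array([-nn[1],nn[0]])/np.hypot(*nn[:2]); fw=nn[:2]/np.hypot(*nn[:2])
    for x in np.arange(.045,.115,.01):
        S=T[abs(d-x)<.005]; 
        if len(S)>5: t=S[:,:2]@lat; print(x,len(S),(np.percentile(t,3)+np.percentile(t,97))/2,np.ptp(t),S[:,2].max(), (S[:,:2]@fw).mean())
    print('lat',lat)
    print('pad end far x', P[P[:,0]>P[:,0].max()-.008].mean(0))
    # top edge line of board from plan: upper points
    U=P[P[:,2]>.108]; v=np.linalg.svd(U[:,:2]-U[:,:2].mean(0))[2][0]; print('top edge dir deg',np.degrees(np.arctan2(v[1],v[0])),U.mean(0))
E
```

```text
top 1639 [0.4922 0.1687 0.0121] [0.6455 0.2929 0.1206]
plane 1059 [0.522  0.2294 0.0727] [ 0.932   0.1643 -0.3232] yaw 9.99983920298907 elev -18.853739420084636
0.045 42 0.135190954702602 0.0435218280262655 0.06943840041277038 0.5990398562737985
0.055 55 0.13459308345508417 0.0436422157213537 0.06668649137634564 0.60694960751905
0.065 60 0.13470956827810493 0.04333241679982744 0.06430725340123233 0.6169059339164752
0.07500000000000001 56 0.1329528485493383 0.04412171848243113 0.06391437767689578 0.6262781337748129
0.085 51 0.13550766106754514 0.043968197027563036 0.05742759528903485 0.6354589780689018
0.095 56 0.13572124216757186 0.04475964299515968 0.05550627341805647 0.644924655161149
0.10500000000000001 58 0.13374680209616618 0.044374137101304945 0.05206322037959921 0.6545553468961481
0.115 26 0.13651002246461952 0.043166188327130206 0.04978709116083824 0.6628168526723692
lat [-0.1736  0.9848]
pad end far x [0.6414 0.2438 0.0391]
top edge dir deg -80.31663687870223 [0.5382 0.2328 0.114 ]
scene 1385 [0.4918 0.1727 0.012 ] [0.646  0.2964 0.1213]
plane 1136 [0.5201 0.236  0.0681] [ 0.9363  0.1679 -0.3085] yaw 10.167536794020384 elev -17.967733425860143
0.07500000000000001 21 0.13875580499100695 0.03042582306770905 0.060487809789568914 0.6291901906758847
0.085 22 0.13925237298414356 0.040191100862901785 0.0576422294939154 0.6380199097530813
0.095 28 0.13955655559993452 0.0452295698138836 0.056559967719350235 0.6472415656535887
0.10500000000000001 27 0.14149036990182715 0.04257290050810947 0.05001109411536864 0.6561167963563608
0.115 14 0.14117787001065019 0.039193337796151695 0.04866817891281916 0.6647215710953189
lat [-0.1765  0.9843]
pad end far x [0.6409 0.2534 0.0391]
top edge dir deg 100.3636807009652 [0.5363 0.24   0.114 ]
```

The post axis has yaw 10° and elevation −17.5°, and the grasp point 95 mm up the post is near (0.61, 0.245). I'm travelling there at height.

Call:
{"api": "drive_tool", "payload": {"slide": [[0.15, -0.14, 0], [0.3, -0.27, 0], [0.45, -0.41, 0], [0.6, -0.54, 0], [0.7, -0.64, 0], [0.8, -0.72, 0], [0.88, -0.8, 0], [0.88, -0.8, 0]], "rotation": [[0, 0, 0], [0, 0, 0], [0, 0, 0], [0, 0, 0], [0, 0, 0], [0, 0, 0], [0, 0, 0], [0, 0, 0]], "gripper": 1}}

```text
clock: 1.1
eef_pos: [0.2831, -0.2404, 0.231]
tool_rot: [0.993, 0.117, -0.0, -0.0]
ft_force: [-0.2, -0.3, -0.4]
grip_width: 0.085
grasp_force: 0.0
```

Call:
{"api": "drive_tool", "payload": {"slide": [[0.15, -0.14, 0], [0.3, -0.27, 0], [0.45, -0.41, 0], [0.6, -0.54, 0], [0.7, -0.64, 0], [0.8, -0.72, 0], [0.88, -0.8, 0], [0.88, -0.8, 0]], "rotation": [[0, 0, 0], [0, 0, 0], [0, 0, 0], [0, 0, 0], [0, 0, 0], [0, 0, 0], [0, 0, 0], [0, 0, 0]]}}

```text
clock: 2.1
eef_pos: [0.4519, 0.0036, 0.2307]
tool_rot: [0.993, 0.116, -0.0, 0.0]
ft_force: [-0.4, 0.3, -0.1]
grip_width: 0.0857
grasp_force: 0.0
```

```bash
cat >> h.py <<'E'
def Rt(yaw,el):
    """tool x azimuth-plane yaw (deg), tool z elevation el (deg, -90 = down)"""
    y,e=np.radians([yaw,el]); f=np.array([np.cos(y),np.sin(y),0]); k=np.array([0,0,1.])
    z=np.cos(e)*f+np.sin(e)*k; x=-np.sin(e)*f+np.cos(e)*k; return R.from_matrix(np.stack([x,np.cross(z,x),z],1))
E
python3 - <<'E'
from h import *
np.set_printoptions(precision=3,suppress=True)
o=bot.get_obs(); print(o['clock'],o['joint_pos'],o['eef_pos'],o['tool_rot'],o['ft_force'])
T=Rt(10,-105); z=T.as_matrix()[:,2]
fw=np.array([.985,.174]);lat=np.array([-.174,.985])
g=np.r_[.641*fw+.1365*lat,.033]; print('grasp',g)
tcp=g+.021*z; print('tcp',tcp); pre=tcp-.14*z
print('pre',pre,rel(pre,T)); 
E
```

```text
2.1 [ 0.008  0.146 -0.114  1.311 -0.     2.917] [0.452 0.004 0.231] [ 0.993  0.116 -0.     0.   ] [-0.398  0.279 -0.074]
grasp [0.608 0.246 0.033]
tcp [0.602 0.245 0.013]
pre [0.638 0.251 0.148] (array([ 0.953, -0.793,  0.33 ]), array([ 0.016, -0.522,  0.115]))
```

J6 would run past its limit in this orientation, so I flip the grasp half a turn (J6 down) on the way.

Call:
{"api": "drive_tool", "payload": {"slide": [[0.15, -0.13, 0], [0.3, -0.26, 0], [0.45, -0.38, 0], [0.6, -0.5, 0], [0.72, -0.6, 0], [0.84, -0.7, 0], [0.9, -0.76, 0], [0.9, -0.76, 0]], "rotation": [[0, 0, -0.15], [0, 0, -0.3], [0, 0, -0.45], [0, 0, -0.6], [0, 0, -0.75], [0, 0, -0.9], [0, 0, -1], [0, 0, -1]]}}

```text
clock: 3.1
eef_pos: [0.6273, 0.239, 0.2299]
tool_rot: [0.934, 0.357, -0.001, 0.0]
ft_force: [-0.3, -1.0, -0.1]
grip_width: 0.0852
grasp_force: 0.0
```

Call:
{"api": "drive_tool", "payload": {"slide": [[0, 0, 0], [0, 0, 0], [0, 0, 0], [0, 0, 0], [0, 0, 0], [0, 0, 0], [0, 0, 0], [0, 0, 0]], "rotation": [[0, 0, -0.15], [0, 0, -0.3], [0, 0, -0.45], [0, 0, -0.6], [0, 0, -0.75], [0, 0, -0.9], [0, 0, -1], [0, 0, -1]]}}

```text
clock: 4.1
eef_pos: [0.6265, 0.2375, 0.2316]
tool_rot: [0.817, 0.576, -0.0, 0.0]
ft_force: [-0.4, -0.0, 0.4]
grip_width: 0.0854
grasp_force: 0.0
```

Call:
{"api": "drive_tool", "payload": {"slide": [[0, 0, 0], [0, 0, 0], [0, 0, 0], [0, 0, 0], [0, 0, 0], [0, 0, 0], [0, 0, 0], [0, 0, 0]], "rotation": [[0, 0, -0.15], [0, 0, -0.3], [0, 0, -0.45], [0, 0, -0.6], [0, 0, -0.75], [0, 0, -0.9], [0, 0, -1], [0, 0, -1]]}}

```text
clock: 5.1
eef_pos: [0.6266, 0.2386, 0.2314]
tool_rot: [0.649, 0.761, -0.0, 0.0]
ft_force: [0.5, 0.4, 0.1]
grip_width: 0.085
grasp_force: 0.0
```

Call:
{"api": "drive_tool", "payload": {"slide": [[0, 0, 0], [0, 0, 0], [0, 0, 0], [0, 0, 0], [0, 0, 0], [0, 0, 0], [0, 0, 0], [0, 0, 0]], "rotation": [[0, 0, -0.15], [0, 0, -0.3], [0, 0, -0.45], [0, 0, -0.6], [0, 0, -0.75], [0, 0, -0.9], [0, 0, -1], [0, 0, -1]]}}

```text
clock: 6.1
eef_pos: [0.6267, 0.2391, 0.2314]
tool_rot: [0.441, 0.898, -0.0, -0.0]
ft_force: [-0.7, -0.0, 0.2]
grip_width: 0.0852
grasp_force: 0.0
```

Call:
{"api": "drive_tool", "payload": {"slide": [[0, 0, 0], [0, 0, 0], [0, 0, 0], [0, 0, 0], [0, 0, 0], [0, 0, 0], [0, 0, 0], [0, 0, 0]], "rotation": [[0, 0, -0.15], [0, 0, -0.3], [0, 0, -0.45], [0, 0, -0.6], [0, 0, -0.75], [0, 0, -0.9], [0, 0, -1], [0, 0, -1]]}}

```text
clock: 7.1
eef_pos: [0.6267, 0.2394, 0.2313]
tool_rot: [0.205, 0.979, -0.0, -0.0]
ft_force: [0.5, -0.1, 0.4]
grip_width: 0.0852
grasp_force: 0.0
```

Call:
{"api": "drive_tool", "payload": {"slide": [[0, 0, 0], [0, 0, 0], [0, 0, 0], [0, 0, 0], [0, 0, 0], [0, 0, 0], [0, 0, 0], [0, 0, 0]], "rotation": [[0, 0, -0.15], [0, 0, -0.3], [0, 0, -0.45], [0, 0, -0.6], [0, 0, -0.75], [0, 0, -0.9], [0, 0, -1.0], [0, 0, -1.0]]}}

```text
clock: 8.1
eef_pos: [0.6268, 0.2396, 0.2313]
tool_rot: [-0.044, 0.999, -0.0, -0.0]
ft_force: [0.7, 0.5, -0.2]
grip_width: 0.0855
grasp_force: 0.0
```

```bash
python3 - <<'E'
from h import *
np.set_printoptions(precision=3,suppress=True)
o=bot.get_obs(); print(o['clock'],o['joint_pos'],o['eef_pos'],o['tool_rot'],o['ft_force'])
T=Rt(10,-105)*R.from_euler('z',np.pi); z=T.as_matrix()[:,2]
tcp=np.array([.608,.246,.033])+.021*z; pre=tcp-.12*z
print('pre',pre,rel(pre,T)); 
E
```

```text
8.1 [ 0.365  0.603  0.555  1.523 -0.     0.278] [0.627 0.24  0.231] [-0.044  0.999 -0.    -0.   ] [ 0.739  0.519 -0.192]
pre [0.633 0.25  0.129] (array([-0.03 ,  0.041,  0.411]), array([ 0.023,  0.523, -0.174]))
```

Call:
{"api": "drive_tool", "payload": {"slide": [[0, 0, 0.06], [-0.01, 0.01, 0.12], [-0.01, 0.02, 0.18], [-0.02, 0.02, 0.24], [-0.02, 0.03, 0.3], [-0.03, 0.04, 0.36], [-0.03, 0.04, 0.41], [-0.03, 0.04, 0.41]], "rotation": [[0, 0.08, -0.03], [0.01, 0.16, -0.06], [0.01, 0.24, -0.09], [0.01, 0.32, -0.12], [0.02, 0.4, -0.14], [0.02, 0.48, -0.16], [0.02, 0.52, -0.17], [0.02, 0.52, -0.17]]}}

```text
clock: 9.1
eef_pos: [0.6328, 0.25, 0.1268]
tool_rot: [-0.086, 0.988, -0.011, -0.131]
ft_force: [0.2, -0.5, -0.5]
grip_width: 0.0852
grasp_force: 0.0
```

```bash
python3 - <<'E'
from h import *
np.set_printoptions(precision=3,suppress=True)
o=bot.get_obs(); print(o['clock'],o['joint_pos'],o['eef_pos'])
T=Rt(10,-105)*R.from_euler('z',np.pi); z=T.as_matrix()[:,2]
tcp=np.array([.608,.246,.033])+.021*z
print(tcp,rel(tcp,T))
a=cam('top'); cv2.imwrite('pics/g1.png',cv2.resize(a['image'][100:240,70:250][...,::-1],None,fx=4,fy=4))
E
```

```text
9.1 [0.355 0.922 0.848 1.756 0.047 0.175] [0.633 0.25  0.127]
[0.603 0.245 0.013] (array([-0.001,  0.001,  0.472]), array([ 0.001, -0.003, -0.002]))
```

View pics/g1.png

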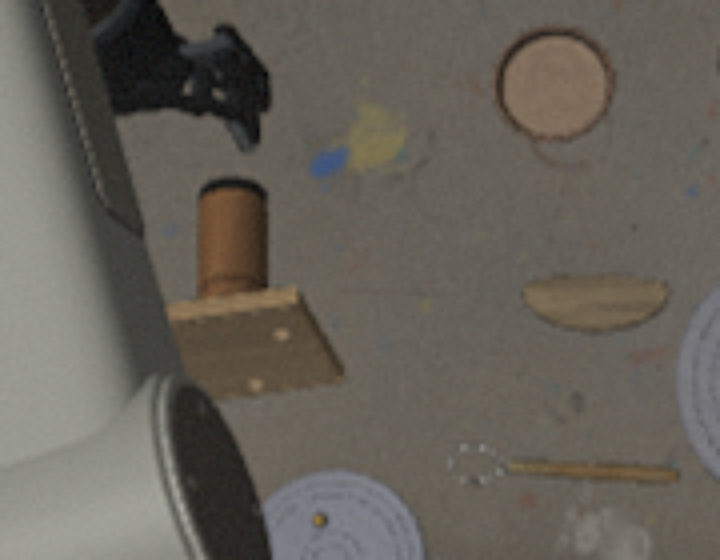

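The view shows the right fingertip at (240,135), outboard of the post (232,240), with the jaws straddling it. I'm descending along the tool axis.

Call:
{"api": "drive_tool", "payload": {"slide": [[0, 0, 0.08], [0, 0, 0.16], [0, 0, 0.24], [0, 0, 0.32], [0, 0, 0.38], [0, 0, 0.43], [0, 0, 0.47], [0, 0, 0.47]], "rotation": [[0, 0, 0], [0, 0, 0], [0, 0, 0], [0, 0, 0], [0, 0, 0], [0, 0, 0], [0, 0, 0], [0, 0, 0]]}}

```text
clock: 10.15
eef_pos: [0.603, 0.245, 0.0146]
tool_rot: [-0.086, 0.988, -0.011, -0.13]
ft_force: [-0.5, 0.2, -0.3]
grip_width: 0.0851
grasp_force: 0.0
```

Call:
{"api": "drive_tool", "payload": {"slide": [[0, 0, 0], [0, 0, 0], [0, 0, 0], [0, 0, 0], [0, 0, 0], [0, 0, 0], [0, 0, 0], [0, 0, 0]], "rotation": [[0, 0, 0], [0, 0, 0], [0, 0, 0], [0, 0, 0], [0, 0, 0], [0, 0, 0], [0, 0, 0], [0, 0, 0]], "gripper": 0}}

```text
clock: 11.15
eef_pos: [0.6043, 0.2455, 0.016]
tool_rot: [-0.087, 0.988, -0.01, -0.128]
ft_force: [1.6, 0.3, 5.7]
grip_width: 0.0444
grasp_force: 61.1
```

```bash
python3 - <<'E'
from h import *
np.set_printoptions(precision=3,suppress=True)
o=bot.get_obs(); print(o['clock'],o['joint_pos'],o['eef_pos'],o['ft_force'],o['ft_torque'],o['grasp_force'])
T=Rt(10,-105)*R.from_euler('z',np.pi)
print('world up 160 in tool',T.inv().apply([0,0,.16])/.25, T.inv().apply([-.08,-.02,.16])/.25)
E
```

```text
11.15 [0.363 0.903 0.521 1.442 0.049 0.182] [0.604 0.245 0.016] [1.593 0.309 5.695] [ 0.063 -0.331  0.145] 61.070462465286255
world up 160 in tool [ 0.166  0.    -0.618] [ 0.483 -0.023 -0.533]
```

Grasped: width 44 mm, 61 N. I'm lifting, and measuring free table area for the placing.

Call:
{"api": "drive_tool", "payload": {"slide": [[0.02, 0, -0.07], [0.04, 0, -0.14], [0.07, 0, -0.25], [0.1, 0, -0.36], [0.12, 0, -0.45], [0.14, 0, -0.54], [0.16, 0, -0.6], [0.16, 0, -0.6]], "rotation": [[0, 0, 0], [0, 0, 0], [0, 0, 0], [0, 0, 0], [0, 0, 0], [0, 0, 0], [0, 0, 0], [0, 0, 0]]}}

```text
clock: 12.15
eef_pos: [0.6041, 0.2453, 0.1722]
tool_rot: [-0.087, 0.988, -0.01, -0.128]
ft_force: [0.4, 0.1, -5.4]
grip_width: 0.0445
grasp_force: 62.1
```

```bash
python3 - <<'E'
from h import *
np.set_printoptions(precision=3,suppress=True)
o=bot.get_obs(); print(o['clock'],o['joint_pos'],o['eef_pos'],o['ft_force'],o['ft_torque'],o['grasp_force'])
c=cam('scene')
b=pickle.load(open('top.pkl','rb'))
s=512/768
for n,u,v,h in [('rib l',302,262,0),('rib r',356,262,0),('rib bot',330,274,0),('loop l',273,325,0),('loop r',360,327,0),('sw c',230,360,.054),('sw top',229,327,.054),('sw R',263,360,.054),('lids',313,182,0),('lids b',313,203,0.01),('jar',387,173,0.03),('edge',400,405,0),('book',130,240,0.01)]:
    print(n,ray(b,u*s,v*s,h)[:2])
cv2.imwrite('pics/l1.png',cv2.resize(c['image'][100:350,60:400][...,::-1],None,fx=2,fy=2))
E
```

```text
12.15 [0.363 0.823 0.771 1.771 0.049 0.182] [0.604 0.245 0.172] [ 0.444  0.09  -5.385] [ 0.124 -0.795  0.029] 62.09311008453369
rib l [0.574 0.043]
rib r [ 0.577 -0.059]
rib bot [ 0.552 -0.011]
loop l [0.453 0.091]
loop r [ 0.454 -0.07 ]
sw c [0.384 0.154]
sw top [0.442 0.159]
sw R [0.386 0.096]
lids [0.732 0.03 ]
lids b [0.687 0.026]
jar [ 0.743 -0.113]
edge [ 0.313 -0.148]
book [0.605 0.368]
```

View pics/l1.png

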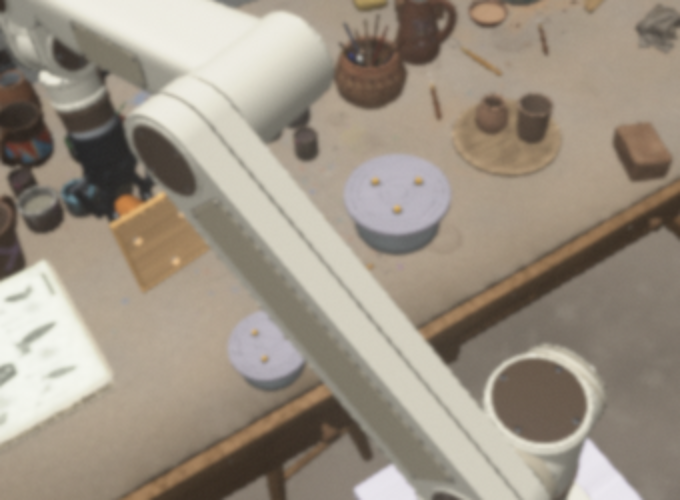

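The chuck is held rigidly between the fingers at left, base toward the robot, and its holes at (138,242) and (176,261) are in view. The small wheel at (265,345) lies behind the placing spot. I plan to upright it at (0.60, 0.24) with yaw −5°, keeping the wrist clear of the small wheel.

```bash
cat > plan.py <<'E'
from h import *
np.set_printoptions(precision=3,suppress=True)
def plan(wps,flip=True,off=.021,start=None):
    """wps: list of (grasp point xyz, yaw, el); prints scaled call deltas"""
    o=bot.get_obs(); p,Q=(np.array(o['eef_pos']),R.from_quat(o['tool_rot'])) if start is None else start
    for g,y,e in wps:
        T=Rt(y,e)*R.from_euler('z',np.pi if flip else 0); t=np.array(g)+off*T.as_matrix()[:,2]
        print(g,y,e,*rel(t,T,p,Q)); p,Q=t,T
E
python3 - <<'E'
from plan import *
plan([((.61,.245,.2),6,-81),((.605,.245,.2),2,-57),((.6,.245,.2),-2,-33),((.6,.245,.2),-5,-8)])
E
```

```text
(0.61, 0.245, 0.2) 6 -81 [-0.028 -0.006 -0.042] [-0.005 -0.832  0.141]
(0.605, 0.245, 0.2) 2 -57 [-0.014 -0.001 -0.01 ] [ 0.05  -0.837  0.131]
(0.6, 0.245, 0.2) -2 -33 [-0.017 -0.004 -0.018] [ 0.099 -0.837  0.099]
(0.6, 0.245, 0.2) -5 -8 [-0.035 -0.004 -0.008] [ 0.099 -0.872  0.037]
```

Call:
{"api": "drive_tool", "payload": {"slide": [[0, 0, -0.01], [-0.01, 0, -0.01], [-0.01, 0, -0.02], [-0.02, 0, -0.03], [-0.02, -0.01, -0.03], [-0.03, -0.01, -0.04], [-0.03, -0.01, -0.04], [-0.03, -0.01, -0.04]], "rotation": [[0, -0.12, 0.02], [0, -0.24, 0.04], [0, -0.36, 0.06], [0, -0.48, 0.08], [0, -0.6, 0.1], [0, -0.72, 0.12], [0, -0.83, 0.14], [0, -0.83, 0.14]]}}

```text
clock: 13.2
eef_pos: [0.6111, 0.2436, 0.1765]
tool_rot: [-0.053, 0.996, 0.002, 0.075]
ft_force: [-0.6, 0.6, -4.4]
grip_width: 0.0444
grasp_force: 62.0
```

Call:
{"api": "drive_tool", "payload": {"slide": [[0, 0, 0], [0, 0, 0], [-0.01, 0, 0], [-0.01, 0, 0], [-0.01, 0, -0.01], [-0.01, 0, -0.01], [-0.01, 0, -0.01], [-0.01, 0, -0.01]], "rotation": [[0.01, -0.12, 0.02], [0.01, -0.24, 0.04], [0.02, -0.36, 0.06], [0.03, -0.48, 0.08], [0.04, -0.6, 0.1], [0.04, -0.72, 0.12], [0.05, -0.84, 0.13], [0.05, -0.84, 0.13]]}}

```text
clock: 14.2
eef_pos: [0.6133, 0.2439, 0.1782]
tool_rot: [-0.019, 0.96, 0.003, 0.281]
ft_force: [0.1, 0.8, -4.6]
grip_width: 0.0443
grasp_force: 62.1
```

Call:
{"api": "drive_tool", "payload": {"slide": [[0, 0, 0], [0, 0, 0], [-0.01, 0, 0], [-0.01, 0, -0.01], [-0.01, 0, -0.01], [-0.01, 0, -0.01], [-0.02, 0, -0.02], [-0.02, 0, -0.02]], "rotation": [[0.01, -0.12, 0.01], [0.03, -0.24, 0.03], [0.04, -0.36, 0.04], [0.06, -0.48, 0.06], [0.07, -0.6, 0.07], [0.09, -0.72, 0.09], [0.1, -0.84, 0.1], [0.1, -0.84, 0.1]]}}

```text
clock: 15.2
eef_pos: [0.6165, 0.2446, 0.1855]
tool_rot: [0.013, 0.88, -0.01, 0.475]
ft_force: [-0.8, -0.0, -3.8]
grip_width: 0.0441
grasp_force: 62.2
```

```bash
python3 - <<'E'
from plan import *
o=bot.get_obs(); print(o['clock'],o['joint_pos'],o['eef_pos'],o['ft_force'],o['ft_torque'],o['grasp_force'])
print((Rt(-2,-33)*R.from_euler('z',np.pi)).as_quat())
plan([((.6,.245,.2),-5,-8)])
c=cam('scene');cv2.imwrite('pics/l2.png',cv2.resize(c['image'][60:310,0:340][...,::-1],None,fx=2,fy=2))
E
```

```text
15.2 [ 0.61   0.24  -0.668 -0.22  -0.528  0.386] [0.616 0.245 0.185] [-0.776 -0.017 -3.846] [ 0.058  1.381 -0.001] 62.20819115638733
[-0.015 -0.879  0.008 -0.477]
(0.6, 0.245, 0.2) -5 -8 [-0.048 -0.005 -0.011] [ 0.099 -0.881  0.049]
```

View pics/l2.png

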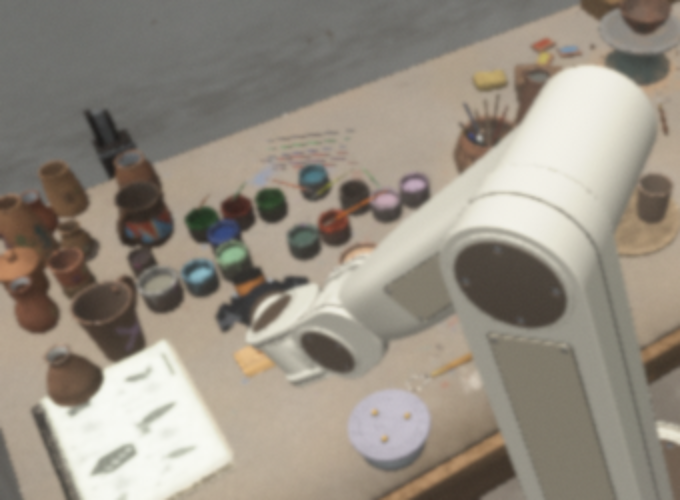

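The chuck is held with its base corner visible at (252,360) below the gripper, and the arm is clear of everything. I'm continuing the rotation.

Call:
{"api": "drive_tool", "payload": {"slide": [[0, 0, 0], [-0.01, 0, 0], [-0.01, 0, 0], [-0.02, 0, 0], [-0.03, 0, -0.01], [-0.04, 0, -0.01], [-0.05, 0, -0.01], [-0.05, 0, -0.01]], "rotation": [[0.01, -0.12, 0.01], [0.03, -0.25, 0.01], [0.04, -0.38, 0.02], [0.06, -0.5, 0.03], [0.07, -0.63, 0.03], [0.09, -0.76, 0.04], [0.1, -0.88, 0.05], [0.1, -0.88, 0.05]]}}

```text
clock: 16.25
eef_pos: [0.6228, 0.245, 0.1977]
tool_rot: [0.034, 0.753, -0.029, 0.656]
ft_force: [-0.4, -0.7, -5.5]
grip_width: 0.0442
grasp_force: 62.4
```

```bash
python3 - <<'E'
from plan import *
o=bot.get_obs(); print(o['clock'],o['joint_pos'],o['eef_pos'],o['ft_force'],o['ft_torque'],o['grasp_force'])
Tm=R.from_quat(o['tool_rot']).as_matrix(); print(Tm)
plan([((.6,.245,.13),-5,-8)])
c=cam('top'); W=cloud(c); P=W[(W[...,0]>.5)&(W[...,0]<.72)&(W[...,1]>.14)&(W[...,1]<.35)&(W[...,2]>.03)&(W[...,2]<.16)]; print(len(P), P.min(0),P.max(0))
cv2.imwrite('pics/l3.png',cv2.resize(c['image'][90:270,60:280][...,::-1],None,fx=3.3,fy=3.3))
E
```

```text
16.25 [ 0.699  0.6   -0.878 -1.284 -0.778  0.138] [0.623 0.245 0.198] [-0.379 -0.672 -5.528] [0.193 1.823 0.029] 62.36648440361023
[[-0.137  0.089  0.987]
 [ 0.013  0.996 -0.088]
 [-0.991  0.001 -0.137]]
(0.6, 0.245, 0.13) -5 -8 [ 0.281 -0.008  0.031] [-0.004  0.004 -0.003]
903 [0.526 0.183 0.094] [0.651 0.303 0.157]
```

View pics/l3.png

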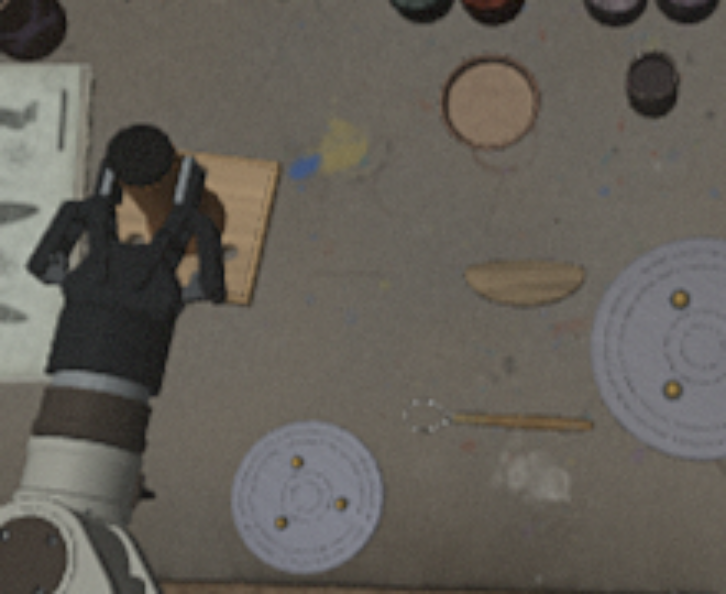

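The chuck is nearly upright in the grip, pad at (142,155) and board clear of the book, the small wheel and the rib. I'm lowering it.

Call:
{"api": "drive_tool", "payload": {"slide": [[0.05, 0, 0.01], [0.1, 0, 0.01], [0.15, 0, 0.02], [0.2, 0, 0.03], [0.25, 0, 0.035], [0.3, 0, 0.04], [0.34, 0, 0.045], [0.34, 0, 0.045]], "rotation": [[0, 0, 0], [0, 0, 0], [0, 0, 0], [0, 0, 0], [0, 0, 0], [0, 0, 0], [0, 0, 0], [0, 0, 0]]}}

```text
clock: 17.3
eef_pos: [0.6221, 0.2449, 0.1138]
tool_rot: [0.035, 0.753, -0.028, 0.657]
ft_force: [0.2, 0.0, -4.3]
grip_width: 0.0443
grasp_force: 62.4
```

```bash
python3 - <<'E'
from plan import *
o=bot.get_obs(); print(o['clock'],o['joint_pos'],o['eef_pos'],o['ft_force'],o['ft_torque'],o['grasp_force'])
print(R.from_quat(o['tool_rot']).as_matrix())
c=cam('top'); W=cloud(c); P=W[(W[...,0]>.5)&(W[...,0]<.72)&(W[...,1]>.14)&(W[...,1]<.35)&(W[...,2]>.008)&(W[...,2]<.05)]; print(len(P), P.min(0),P.max(0))
m=P.mean(0);nn=np.linalg.svd(P-m)[2][2]; print(m,nn*np.sign(nn[2]))
E
```

```text
17.3 [ 0.7    0.862 -0.863 -1.534 -0.78   0.138] [0.622 0.245 0.114] [ 0.196  0.003 -4.295] [ 0.153  1.792 -0.013] 62.381465435028076
[[-0.134  0.089  0.987]
 [ 0.015  0.996 -0.088]
 [-0.991  0.003 -0.135]]
729 [0.525 0.183 0.013] [0.649 0.303 0.05 ]
[0.594 0.22  0.031] [ 0.173 -0.039  0.984]
```

Call:
{"api": "drive_tool", "payload": {"slide": [[0.006, 0, 0.001], [0.012, 0, 0.002], [0.018, 0, 0.003], [0.024, 0, 0.003], [0.028, 0, 0.004], [0.032, 0, 0.004], [0.036, 0, 0.005], [0.036, 0, 0.005]], "rotation": [[0, 0, 0], [0, 0, 0], [0, 0, 0], [0, 0, 0], [0, 0, 0], [0, 0, 0], [0, 0, 0], [0, 0, 0]]}}

```text
clock: 18.35
eef_pos: [0.6216, 0.2448, 0.1049]
tool_rot: [0.035, 0.752, -0.028, 0.657]
ft_force: [0.2, 0.6, -4.7]
grip_width: 0.0444
grasp_force: 62.4
```

Call:
{"api": "drive_tool", "payload": {"slide": [[0.002, 0, 0], [0.004, 0, 0], [0.006, 0, 0.001], [0.008, 0, 0.001], [0.01, 0, 0.001], [0.012, 0, 0.002], [0.014, 0, 0.002], [0.014, 0, 0.002]], "rotation": [[0, 0, 0], [0, 0, 0], [0, 0, 0], [0, 0, 0], [0, 0, 0], [0, 0, 0], [0, 0, 0], [0, 0, 0]]}}

```text
clock: 19.35
eef_pos: [0.6219, 0.245, 0.103]
tool_rot: [0.036, 0.751, -0.028, 0.658]
ft_force: [-4.4, -0.5, 5.8]
grip_width: 0.0444
grasp_force: 63.0
```

Contact with the forward edge. I'm tilting the last ~8° about that edge, then releasing.

Call:
{"api": "drive_tool", "payload": {"slide": [[0.002, 0, -0.008], [0.005, 0, -0.016], [0.008, 0, -0.024], [0.011, 0, -0.032], [0.014, 0, -0.04], [0.018, 0, -0.048], [0.021, 0, -0.055], [0.021, 0, -0.055]], "rotation": [[0, -0.04, 0], [0, -0.08, 0], [0, -0.12, 0], [0, -0.16, 0], [0, -0.2, 0], [0, -0.24, 0], [0, -0.28, 0], [0, -0.28, 0]]}}

```text
clock: 20.35
eef_pos: [0.6075, 0.2466, 0.0981]
tool_rot: [0.033, 0.704, -0.03, 0.708]
ft_force: [-2.4, 0.5, 3.3]
grip_width: 0.0443
grasp_force: 62.9
```

```bash
python3 - <<'E'
from plan import *
o=bot.get_obs(); print(o['clock'],o['joint_pos'],o['eef_pos'],o['ft_force'],o['ft_torque'],o['grasp_force'])
print(R.from_quat(o['tool_rot']).as_matrix())
c=cam('top'); W=cloud(c); P=W[(W[...,0]>.5)&(W[...,0]<.72)&(W[...,1]>.14)&(W[...,1]<.35)&(W[...,2]>.006)&(W[...,2]<.035)]; print(len(P), P.min(0),P.max(0))
m=P.mean(0);nn=np.linalg.svd(P-m)[2][2]; print(m,nn*np.sign(nn[2]))
E
```

```text
20.35 [ 0.731  1.101 -0.833 -1.942 -0.819 -0.002] [0.607 0.247 0.098] [-2.404  0.459  3.257] [-0.199  0.443  0.019] 62.87193775177002
[[ 0.006  0.088  0.996]
 [ 0.004  0.996 -0.088]
 [-1.     0.004  0.006]]
874 [0.521 0.172 0.006] [0.71  0.328 0.035]
[0.593 0.227 0.013] [ 0.035 -0.014  0.999]
```

Now the lean is about 2°. I'm opening, then rising straight up along the post.

Call:
{"api": "drive_tool", "payload": {"slide": [[0, 0, 0], [0, 0, 0], [0, 0, 0], [0, 0, 0], [0, 0, 0], [0, 0, 0], [0, 0, 0], [0, 0, 0]], "rotation": [[0, 0, 0], [0, 0, 0], [0, 0, 0], [0, 0, 0], [0, 0, 0], [0, 0, 0], [0, 0, 0], [0, 0, 0]], "gripper": 1}}

```text
clock: 21.4
eef_pos: [0.6074, 0.2461, 0.0981]
tool_rot: [0.033, 0.705, -0.03, 0.708]
ft_force: [-0.0, -1.1, 0.5]
grip_width: 0.0853
grasp_force: 0.0
```

Call:
{"api": "drive_tool", "payload": {"slide": [[-0.03, 0, 0], [-0.08, 0, 0], [-0.14, 0, 0], [-0.22, 0, 0], [-0.3, 0, 0], [-0.38, 0, 0], [-0.46, 0, 0], [-0.5, 0, 0]], "rotation": [[0, 0, 0], [0, 0, 0], [0, 0, 0], [0, 0, 0], [0, 0, 0], [0, 0, 0], [0, 0, 0], [0, 0, 0]]}}

```text
clock: 22.4
eef_pos: [0.6065, 0.2456, 0.2253]
tool_rot: [0.033, 0.704, -0.03, 0.709]
ft_force: [-0.1, -0.4, -0.1]
grip_width: 0.0852
grasp_force: 0.0
```

```bash
python3 - <<'E'
from plan import *
o=bot.get_obs(); print(o['clock'],o['joint_pos'],o['eef_pos'],o['ft_force'],o['ft_torque'],o['grasp_force'],o['grip_width'])
c=cam('top'); W=cloud(c); P=W[(W[...,0]>.5)&(W[...,0]<.72)&(W[...,1]>.14)&(W[...,1]<.33)&(W[...,2]>.006)&(W[...,2]<.02)]; print(len(P), P.min(0),P.max(0))
m=P.mean(0);nn=np.linalg.svd(P-m)[2][2]; print(m,nn*np.sign(nn[2]))
plan([((.56,.245,.24),0,-33),((.56,.245,.26),5,-60),((.595,.244,.26),5,-88)])
E
```

```text
22.4 [ 0.731  0.714 -0.918 -1.642 -0.82  -0.002] [0.607 0.246 0.225] [-0.094 -0.379 -0.06 ] [0.068 0.96  0.018] 0.0 0.08522489402080936
870 [0.523 0.182 0.006] [0.651 0.309 0.02 ]
[0.588 0.225 0.011] [0.003 0.003 1.   ]
(0.56, 0.245, 0.24) 0 -33 [-0.01  -0.013 -0.115] [-0.17   1.167 -0.063]
(0.56, 0.245, 0.26) 5 -60 [-0.029  0.004 -0.053] [-0.121  0.942 -0.128]
(0.595, 0.244, 0.26) 5 -88 [-0.081 -0.016  0.06 ] [-0.     0.977 -0.   ]
```

The chuck stands flat on its base. I'm turning the tool back to pointing down, moving aside for a look.

```bash
python3 - <<'E'
from plan import *
plan([((.57,.245,.25),-5,-25),((.53,.2,.26),-5,-50),((.5,.1,.26),-5,-74),((.47,.03,.26),-5,-90)])
E
```

```text
(0.57, 0.245, 0.25) -5 -25 [-0.06  -0.015 -0.069] [-0.001  0.888 -0.013]
(0.53, 0.2, 0.26) -5 -50 [ 0.06  -0.193 -0.155] [-0.     0.873  0.   ]
(0.5, 0.1, 0.26) -5 -74 [ 0.099 -0.409 -0.062] [-0.     0.838 -0.   ]
(0.47, 0.03, 0.26) -5 -90 [ 0.115 -0.289 -0.029] [-0.     0.559  0.   ]
```

Call:
{"api": "drive_tool", "payload": {"slide": [[-0.01, 0, -0.01], [-0.02, 0, -0.02], [-0.03, 0, -0.03], [-0.04, -0.01, -0.04], [-0.05, -0.01, -0.05], [-0.06, -0.01, -0.06], [-0.06, -0.01, -0.07], [-0.06, -0.01, -0.07]], "rotation": [[0, 0.1, 0], [0, 0.22, 0], [0, 0.36, 0], [0, 0.5, 0], [0, 0.64, 0], [0, 0.78, 0], [0, 0.89, 0], [0, 0.89, 0]]}}

```text
clock: 23.45
eef_pos: [0.5895, 0.245, 0.2397]
tool_rot: [0.039, 0.843, -0.022, 0.536]
ft_force: [-0.4, 0.6, -0.0]
grip_width: 0.0856
grasp_force: 0.0
```

Call:
{"api": "drive_tool", "payload": {"slide": [[0, -0.02, -0.03], [0.01, -0.04, -0.06], [0.02, -0.07, -0.09], [0.03, -0.1, -0.11], [0.04, -0.13, -0.13], [0.05, -0.17, -0.15], [0.06, -0.19, -0.15], [0.06, -0.19, -0.15]], "rotation": [[0, 0.12, 0], [0, 0.24, 0], [0, 0.36, 0], [0, 0.5, 0], [0, 0.62, 0], [0, 0.75, 0], [0, 0.87, 0], [0, 0.87, 0]]}}

```text
clock: 24.45
eef_pos: [0.5453, 0.2007, 0.2396]
tool_rot: [0.043, 0.939, -0.014, 0.341]
ft_force: [0.1, -0.0, 0.0]
grip_width: 0.0855
grasp_force: 0.0
```

Call:
{"api": "drive_tool", "payload": {"slide": [[0.01, -0.05, -0.01], [0.02, -0.1, -0.02], [0.03, -0.16, -0.03], [0.05, -0.22, -0.04], [0.07, -0.28, -0.05], [0.08, -0.35, -0.06], [0.1, -0.41, -0.06], [0.1, -0.41, -0.06]], "rotation": [[0, 0.12, 0], [0, 0.24, 0], [0, 0.36, 0], [0, 0.48, 0], [0, 0.6, 0], [0, 0.72, 0], [0, 0.84, 0], [0, 0.84, 0]]}}

```text
clock: 25.45
eef_pos: [0.5072, 0.1009, 0.2338]
tool_rot: [0.045, 0.99, -0.005, 0.137]
ft_force: [0.4, 0.3, -0.0]
grip_width: 0.0853
grasp_force: 0.0
```

Call:
{"api": "drive_tool", "payload": {"slide": [[0.02, -0.04, -0.01], [0.03, -0.08, -0.01], [0.05, -0.12, -0.02], [0.07, -0.16, -0.02], [0.08, -0.2, -0.02], [0.1, -0.25, -0.03], [0.12, -0.29, -0.03], [0.12, -0.29, -0.03]], "rotation": [[0, 0.08, 0], [0, 0.16, 0], [0, 0.24, 0], [0, 0.32, 0], [0, 0.4, 0], [0, 0.48, 0], [0, 0.56, 0], [0, 0.56, 0]]}}

```text
clock: 26.45
eef_pos: [0.4697, 0.0323, 0.2329]
tool_rot: [0.045, 0.999, 0.001, -0.002]
ft_force: [-0.2, -0.0, -0.8]
grip_width: 0.0852
grasp_force: 0.0
```

```bash
python3 - <<'E'
from plan import *
o=bot.get_obs(); print(o['clock'],o['joint_pos'],o['eef_pos'],o['tool_rot'],o['ft_force'])
c=cam('top'); W=cloud(c); s=cam('scene')
box=(W[...,0]>.49)&(W[...,0]<.7)&(W[...,1]>.15)&(W[...,1]<.34)
P=W[box&(W[...,2]>.005)&(W[...,2]<.02)]; print(len(P)); 
r=cv2.minAreaRect(P[:,:2].astype(np.float32)); print('board',r)
D=W[box&(W[...,2]>.12)&(W[...,2]<.14)]; print('pad',cv2.minEnclosingCircle(D[:,:2].astype(np.float32)),D.mean(0),len(D))
S=cloud(s);bx=(S[...,0]>.49)&(S[...,0]<.7)&(S[...,1]>.15)&(S[...,1]<.34); D=S[bx&(S[...,2]>.12)&(S[...,2]<.14)]
if len(D): print('scene pad',cv2.minEnclosingCircle(D[:,:2].astype(np.float32)),D.mean(0),len(D))
cv2.imwrite('pics/u1.png',cv2.resize(c['image'][100:250,80:330][...,::-1],None,fx=3.2,fy=3.2,interpolation=cv2.INTER_CUBIC))
E
```

```text
26.45 [ 0.067  0.185 -0.061  1.328  0.003  0.156] [0.47  0.032 0.233] [ 0.045  0.999  0.001 -0.002] [-0.168 -0.031 -0.79 ]
0
board ((0.0, 0.0), (0.0, 0.0), 0.0)
pad ((0.0, 0.0), 0.0) [nan nan nan] 0
scene pad ((0.5863518714904785, 0.25282639265060425), 0.02531939372420311) [0.584 0.253 0.129] 165<stdin>:7: RuntimeWarning: Mean of empty slice.
  ret = um.true_divide(
```

View pics/u1.png

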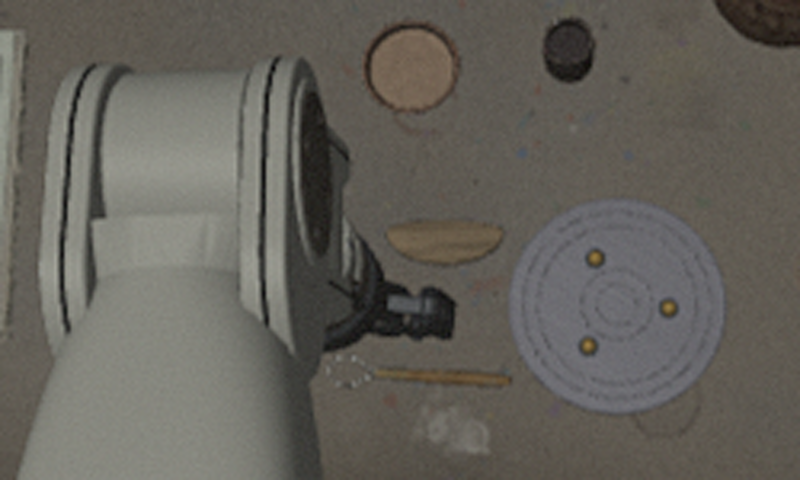

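The arm hides the chuck in the top view; the wheel pins at (595,257), (668,307) and (588,345) are unchanged. The scene camera sees the chuck, so I use it for the board's yaw.

```bash
python3 - <<'E'
from plan import *
s=pickle.load(open('scene.pkl','rb')); S=cloud(s)
bx=(S[...,0]>.48)&(S[...,0]<.7)&(S[...,1]>.15)&(S[...,1]<.345)
m=(bx&(S[...,2]>.006)&(S[...,2]<.02)).astype(np.uint8)
m=cv2.morphologyEx(m,cv2.MORPH_OPEN,np.ones((3,3)))
# silhouette of whole chuck low part; edges by line fits on colour mask
P=S[m>0]; print(len(P),P.min(0),P.max(0)); print(cv2.minAreaRect(P[:,:2].astype(np.float32)))
h=cv2.convexHull(P[:,:2].astype(np.float32))[:,0]; e=np.roll(h,-1,0)-h; L=np.hypot(*e.T); 
for i in np.argsort(-L)[:5]: print(L[i],np.degrees(np.arctan2(e[i,1],e[i,0]))%90)
plan([((.587,.248,.25),-5,-90),((.587,.248,.105),-5,-90)])
cv2.imwrite('pics/u2.png',cv2.resize(s['image'][140:290,60:260][...,::-1],None,fx=4,fy=4,interpolation=cv2.INTER_CUBIC))
E
```

```text
756 [0.522 0.189 0.006] [0.653 0.316 0.02 ]
((0.5861366987228394, 0.2519664168357849), (0.11988938599824905, 0.12260925769805908), 84.44206237792969)
0.088604875 84.44206
0.057676155 83.814545
0.042801134 84.723495
0.03907899 83.55336
0.03881329 86.34436
(0.587, 0.248, 0.25) -5 -90 [-0.392  0.899  0.02 ] [ 0.006 -0.007 -0.002]
(0.587, 0.248, 0.105) -5 -90 [0.   0.   0.58] [0. 0. 0.]
```

View pics/u2.png

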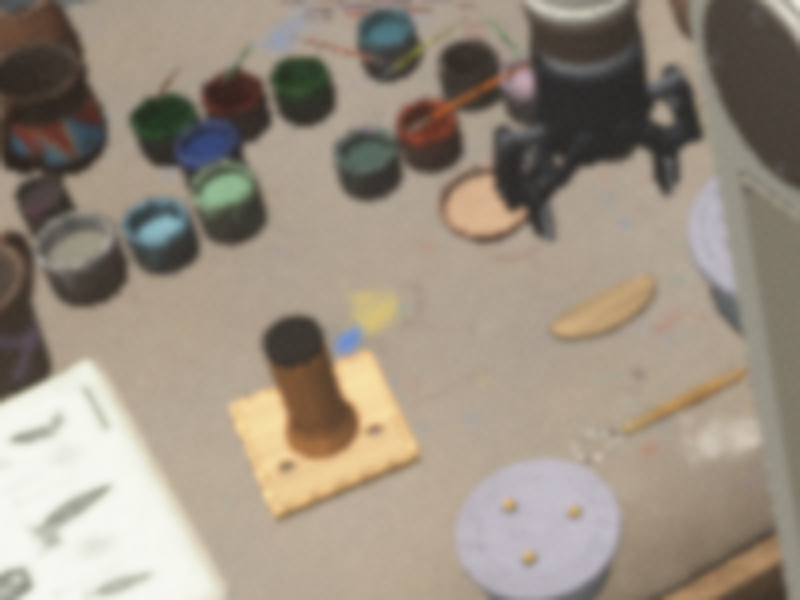

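The chuck stands upright and alone at board centre (325,440), yaw −5.5°, with two holes on the robot side (287,467) and (375,430), as expected. I'm going back for a fresh grasp from above.

Call:
{"api": "drive_tool", "payload": {"slide": [[-0.05, 0.11, 0], [-0.1, 0.23, 0], [-0.16, 0.36, 0], [-0.22, 0.5, 0.01], [-0.28, 0.64, 0.01], [-0.34, 0.78, 0.02], [-0.39, 0.9, 0.02], [-0.39, 0.9, 0.02]], "rotation": [[0, 0, 0], [0, 0, 0], [0, 0, 0], [0, 0, 0], [0, 0, 0], [0.01, -0.01, 0], [0.01, -0.01, 0], [0.01, -0.01, 0]]}}

```text
clock: 27.55
eef_pos: [0.5868, 0.2505, 0.2283]
tool_rot: [0.043, 0.999, -0.001, 0.001]
ft_force: [-0.1, -0.2, 0.0]
grip_width: 0.0852
grasp_force: 0.0
```

Call:
{"api": "drive_tool", "payload": {"slide": [[0, 0, 0.08], [0, 0, 0.17], [0, 0, 0.26], [0, 0, 0.36], [0, 0, 0.45], [0, 0, 0.53], [0, 0, 0.58], [0, 0, 0.58]], "rotation": [[0, 0, 0], [0, 0, 0], [0, 0, 0], [0, 0, 0], [0, 0, 0], [0, 0, 0], [0, 0, 0], [0, 0, 0]]}}

```text
clock: 28.55
eef_pos: [0.5858, 0.2468, 0.0837]
tool_rot: [0.045, 0.999, -0.001, -0.0]
ft_force: [-0.2, 0.7, -0.3]
grip_width: 0.0853
grasp_force: 0.0
```

Call:
{"api": "drive_tool", "payload": {"slide": [[0, 0, 0], [0, 0, 0], [0, 0, 0], [0, 0, 0], [0, 0, 0], [0, 0, 0], [0, 0, 0], [0, 0, 0]], "rotation": [[0, 0, 0], [0, 0, 0], [0, 0, 0], [0, 0, 0], [0, 0, 0], [0, 0, 0], [0, 0, 0], [0, 0, 0]], "gripper": 0}}

```text
clock: 29.55
eef_pos: [0.5876, 0.2481, 0.0858]
tool_rot: [0.044, 0.999, -0.0, 0.002]
ft_force: [-1.0, 2.8, 5.5]
grip_width: 0.0447
grasp_force: 61.3
```

```bash
python3 - <<'E'
from plan import *
o=bot.get_obs(); print(o['clock'],o['joint_pos'],o['eef_pos'],o['tool_rot'],o['ft_force'],o['ft_torque'],o['grip_width'])
s=cam('scene'); S=cloud(s)
bx=(S[...,0]>.48)&(S[...,0]<.7)&(S[...,1]>.15)&(S[...,1]<.345)
m=(bx&(S[...,2]>.006)&(S[...,2]<.02)).astype(np.uint8)
P=S[cv2.morphologyEx(m,cv2.MORPH_OPEN,np.ones((3,3)))>0]; print(cv2.minAreaRect(P[:,:2].astype(np.float32)))
plan([((.587,.248,.25),-5,-90),((.548,.04,.25),10,-90),((.5085,-.1535,.25),27.9,-90)],off=.021)
E
```

```text
29.55 [ 0.4    0.599  0.165  1.134 -0.001  0.489] [0.588 0.248 0.086] [ 0.044  0.999 -0.     0.002] [-0.951  2.772  5.522] [ 0.239  0.084 -0.077] 0.0447465931779637
((0.5863584876060486, 0.2518047094345093), (0.11959879100322723, 0.12433818727731705), 85.3030776977539)
(0.587, 0.248, 0.25) -5 -90 [ 0.001 -0.    -0.573] [ 0.     0.006 -0.003]
(0.548, 0.04, 0.25) 10 -90 [ 0.083 -0.842 -0.   ] [-0.     0.    -0.524]
(0.5085, -0.1535, 0.25) 27.9 -90 [ 0.29  -0.735 -0.   ] [-0.     0.    -0.625]
```

Call:
{"api": "drive_tool", "payload": {"slide": [[0, 0, -0.04], [0, 0, -0.1], [0, 0, -0.18], [0, 0, -0.27], [0, 0, -0.37], [0, 0, -0.47], [0, 0, -0.56], [0, 0, -0.57]], "rotation": [[0, 0, 0], [0, 0, 0], [0, 0, 0], [0, 0, 0], [0, 0, 0], [0, 0, 0], [0, 0, 0], [0, 0, 0]]}}

```text
clock: 30.6
eef_pos: [0.5876, 0.2476, 0.2293]
tool_rot: [0.045, 0.999, -0.0, 0.002]
ft_force: [0.2, 0.2, -4.3]
grip_width: 0.0449
grasp_force: 62.1
```

Call:
{"api": "drive_tool", "payload": {"slide": [[0.01, -0.08, 0], [0.02, -0.2, 0], [0.03, -0.34, 0], [0.05, -0.48, 0], [0.06, -0.62, 0], [0.07, -0.74, 0], [0.08, -0.82, 0], [0.08, -0.84, 0]], "rotation": [[0, 0, -0.05], [0, 0, -0.12], [0, 0, -0.2], [0, 0, -0.29], [0, 0, -0.38], [0, 0, -0.46], [0, 0, -0.52], [0, 0, -0.52]]}}

```text
clock: 31.6
eef_pos: [0.547, 0.0388, 0.2264]
tool_rot: [-0.084, 0.996, -0.001, -0.001]
ft_force: [0.4, 0.9, -4.0]
grip_width: 0.0449
grasp_force: 62.5
```

Call:
{"api": "drive_tool", "payload": {"slide": [[0.03, -0.07, 0], [0.07, -0.17, 0], [0.12, -0.3, 0], [0.17, -0.42, 0], [0.22, -0.54, 0], [0.26, -0.65, 0], [0.29, -0.72, 0], [0.29, -0.73, 0]], "rotation": [[0, 0, -0.05], [0, 0, -0.14], [0, 0, -0.24], [0, 0, -0.34], [0, 0, -0.44], [0, 0, -0.54], [0, 0, -0.62], [0, 0, -0.62]]}}

```text
clock: 32.6
eef_pos: [0.5074, -0.1524, 0.2271]
tool_rot: [-0.237, 0.972, -0.0, -0.0]
ft_force: [0.2, 1.1, -5.2]
grip_width: 0.0447
grasp_force: 62.7
```

```bash
python3 - <<'E'
from plan import *
o=bot.get_obs(); M=R.from_quat(o['tool_rot']).as_matrix(); print(o['clock'],o['joint_pos'],o['eef_pos'],'yaw',np.degrees(np.arctan2(-M[1,0],-M[0,0])),M[:,2],o['ft_force'],o['grip_width'])
for n in('scene','top'):
    s=cam(n); S=cloud(s)
    bx=(S[...,0]>.39)&(S[...,0]<.63)&(S[...,1]>-.28)&(S[...,1]<-.03)
    m=(bx&(S[...,2]>.13)&(S[...,2]<.175)).astype(np.uint8)
    P=S[cv2.morphologyEx(m,cv2.MORPH_OPEN,np.ones((3,3)))>0]; print(n,len(P),cv2.minAreaRect(P[:,:2].astype(np.float32)),np.median(P[:,2]))
    h=cv2.convexHull(P[:,:2].astype(np.float32))[:,0]; e=np.roll(h,-1,0)-h; L=np.hypot(*e.T)
    for i in np.argsort(-L)[:4]: print('  ',L[i],np.degrees(np.arctan2(e[i,1],e[i,0]))%90)
a,b=[cv2.resize(pickle.load(open(n+'.pkl','rb'))['image'][y:y+100,x:x+133][...,::-1],None,fx=3,fy=3) for n,y,x in(('scene',130,190),('top',120,205))]
cv2.imwrite('pics/w1.png',np.hstack([a,b]))
E
```

```text
32.6 [-0.291  0.301  0.076  1.345 -0.001 -0.77 ] [ 0.507 -0.152  0.227] yaw 27.421809835047583 [-0.    -0.001 -1.   ] [ 0.184  1.133 -5.215] 0.044730437431752965
scene 226 ((0.5335521101951599, -0.10080614686012268), (0.04771879315376282, 0.09735728800296783), 58.32695770263672) 0.15171190035364546
   0.05102911 27.379715
   0.035281148 62.369488
   0.034823257 62.72667
   0.025948111 26.616302
top 0 ((0.0, 0.0), (0.0, 0.0), 0.0) nan
  return _methods._mean(a, axis=axis, dtype=dtype,
  ret = ret.dtype.type(ret / rcount)
Traceback (most recent call last):
TypeError: 'NoneType' object is not subscriptable
```

```bash
python3 - <<'E'
from plan import *
o=bot.get_obs(); print(o['clock'],o['eef_pos'])
T=Rt(27.4,-90)*R.from_euler('z',np.pi); print(rel((.509,-.1545,.183),T))
s=pickle.load(open('scene.pkl','rb')); S=cloud(s)
m=(abs(S[...,2]-.08)<.006)&(S[...,0]>.4)&(S[...,0]<.62)&(S[...,1]>-.26)&(S[...,1]<-.04)
P=S[m][:,:2]; 
from scipy.optimize import least_squares
# outer edge points: farthest per angular bin
c=np.array([.508,-.154])
for _ in range(3):
    d=P-c; a=np.degrees(np.arctan2(d[:,1],d[:,0]))//8; r=np.hypot(*d.T)
    E=np.array([P[a==k][np.argmax(r[a==k])] for k in np.unique(a)]); E=E[np.hypot(*(E-c).T)>.082]
    f=least_squares(lambda q:np.hypot(E[:,0]-q[0],E[:,1]-q[1])-q[2],[*c,.09],loss='soft_l1',f_scale=.002); c=f.x[:2]
print('scene disc',f.x,len(E),len(P))
E
```

```text
32.7 [ 0.508 -0.151  0.227]
(array([ 0.001, -0.013,  0.177]), array([-0.002, -0.   ,  0.004]))
scene disc [ 0.507 -0.153  0.09 ] 13 339
```

Call:
{"api": "drive_tool", "payload": {"slide": [[0, -0.003, 0.02], [0.001, -0.006, 0.05], [0.001, -0.01, 0.09], [0.002, -0.013, 0.12], [0.002, -0.013, 0.15], [0.002, -0.013, 0.17], [0.002, -0.013, 0.175], [0.002, -0.013, 0.175]], "rotation": [[0, 0, 0], [0, 0, 0], [0, 0, 0], [0, 0, 0], [0, 0, 0], [0, 0, 0], [0, 0, 0], [0, 0, 0]]}}

```text
clock: 33.7
eef_pos: [0.5088, -0.1553, 0.1841]
tool_rot: [-0.238, 0.971, -0.001, 0.0]
ft_force: [0.2, -0.3, -4.4]
grip_width: 0.0447
grasp_force: 62.7
```

```bash
python3 - <<'E'
from plan import *
o=bot.get_obs(); print(o['clock'],o['eef_pos'],o['ft_force'],o['ft_torque'])
s=cam('scene')
cv2.imwrite('pics/w2.png',cv2.resize(s['image'][130:240,180:330][...,::-1],None,fx=5,fy=5,interpolation=cv2.INTER_CUBIC))
E
```

```text
33.7 [ 0.509 -0.155  0.184] [ 0.238 -0.348 -4.36 ] [ 0.042  0.016 -0.011]
```

View pics/w2.png

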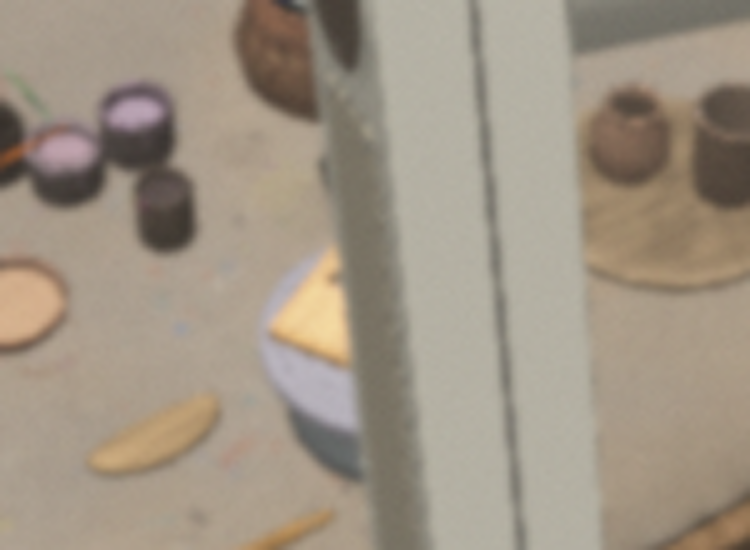

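The board's left corner at (270,325) sits centred over the disc, and the pots are untouched. I'm descending gently onto the pin tips.

Call:
{"api": "drive_tool", "payload": {"slide": [[0, 0, 0.008], [0, 0, 0.015], [0, 0, 0.021], [0, 0, 0.026], [0, 0, 0.03], [0, 0, 0.033], [0, 0, 0.036], [0, 0, 0.036]], "rotation": [[0, 0, 0], [0, 0, 0], [0, 0, 0], [0, 0, 0], [0, 0, 0], [0, 0, 0], [0, 0, 0], [0, 0, 0]]}}

```text
clock: 34.75
eef_pos: [0.5087, -0.1552, 0.1749]
tool_rot: [-0.238, 0.971, -0.001, 0.0]
ft_force: [0.5, 0.6, -4.4]
grip_width: 0.0448
grasp_force: 62.7
```

Call:
{"api": "drive_tool", "payload": {"slide": [[0, 0, 0.002], [0, 0, 0.004], [0, 0, 0.006], [0, 0, 0.008], [0, 0, 0.01], [0, 0, 0.012], [0, 0, 0.012], [0, 0, 0.012]], "rotation": [[0, 0, 0], [0, 0, 0], [0, 0, 0], [0, 0, 0], [0, 0, 0], [0, 0, 0], [0, 0, 0], [0, 0, 0]]}}

```text
clock: 35.75
eef_pos: [0.5089, -0.1554, 0.1721]
tool_rot: [-0.238, 0.971, -0.001, 0.0]
ft_force: [0.5, -1.4, -3.9]
grip_width: 0.0444
grasp_force: 62.7
```

Call:
{"api": "drive_tool", "payload": {"slide": [[0, 0, 0.002], [0, 0, 0.004], [0, 0, 0.006], [0, 0, 0.008], [0, 0, 0.01], [0, 0, 0.012], [0, 0, 0.012], [0, 0, 0.012]], "rotation": [[0, 0, 0], [0, 0, 0], [0, 0, 0], [0, 0, 0], [0, 0, 0], [0, 0, 0], [0, 0, 0], [0, 0, 0]]}}

```text
clock: 36.75
eef_pos: [0.5089, -0.1553, 0.169]
tool_rot: [-0.238, 0.971, -0.001, 0.0]
ft_force: [2.1, -2.0, -2.7]
grip_width: 0.0451
grasp_force: 62.8
```

Call:
{"api": "drive_tool", "payload": {"slide": [[0, -0.001, 0], [-0.001, -0.002, 0.002], [-0.001, -0.002, 0.004], [-0.001, -0.002, 0.006], [-0.001, -0.002, 0.008], [-0.001, -0.002, 0.01], [-0.001, -0.002, 0.01], [-0.001, -0.002, 0.01]], "rotation": [[0, 0, 0], [0, 0, 0], [0, 0, 0], [0, 0, 0], [0, 0, 0], [0, 0, 0], [0, 0, 0], [0, 0, 0]]}}

```text
clock: 37.75
eef_pos: [0.5091, -0.1555, 0.1664]
tool_rot: [-0.238, 0.971, -0.001, 0.0]
ft_force: [1.1, -1.5, -3.5]
grip_width: 0.0449
grasp_force: 62.8
```

Call:
{"api": "drive_tool", "payload": {"slide": [[0, 0, 0.001], [0, 0, 0.002], [0, 0, 0.003], [0, 0, 0.004], [0, 0, 0.005], [0, 0, 0.006], [0, 0, 0.007], [0, 0, 0.007]], "rotation": [[0, 0, 0], [0, 0, 0], [0, 0, 0], [0, 0, 0], [0, 0, 0], [0, 0, 0], [0, 0, 0], [0, 0, 0]]}}

```text
clock: 38.75
eef_pos: [0.509, -0.1555, 0.1657]
tool_rot: [-0.238, 0.971, -0.001, 0.0]
ft_force: [-4.1, 0.0, 6.9]
grip_width: 0.0455
grasp_force: 63.7
```

Seated: z matches the expected 0.166 and the wheel is carrying load. I'm releasing and rising.

Call:
{"api": "drive_tool", "payload": {"slide": [[0, 0, 0], [0, 0, 0], [0, 0, 0], [0, 0, 0], [0, 0, 0], [0, 0, 0], [0, 0, 0], [0, 0, 0]], "rotation": [[0, 0, 0], [0, 0, 0], [0, 0, 0], [0, 0, 0], [0, 0, 0], [0, 0, 0], [0, 0, 0], [0, 0, 0]], "gripper": 1}}

```text
clock: 39.75
eef_pos: [0.5092, -0.1556, 0.1647]
tool_rot: [-0.238, 0.971, -0.001, 0.0]
ft_force: [0.7, -0.4, 0.4]
grip_width: 0.0854
grasp_force: 0.0
```

Call:
{"api": "drive_tool", "payload": {"slide": [[0, 0, -0.03], [0, 0, -0.08], [0, 0, -0.15], [0, 0, -0.23], [0, 0, -0.32], [0, 0, -0.4], [0, 0, -0.48], [0, 0, -0.5]], "rotation": [[0, 0, 0], [0, 0, 0], [0, 0, 0], [0, 0, 0], [0, 0, 0], [0, 0, 0], [0, 0, 0], [0, 0, 0]]}}

```text
clock: 40.75
eef_pos: [0.5099, -0.1556, 0.2921]
tool_rot: [-0.238, 0.971, -0.002, 0.002]
ft_force: [-0.4, -0.5, 0.2]
grip_width: 0.0851
grasp_force: 0.0
```

Call:
{"api": "drive_tool", "payload": {"slide": [[0.02, 0.1, 0], [0.04, 0.2, 0], [0.06, 0.32, 0], [0.08, 0.44, 0], [0.1, 0.56, 0], [0.1, 0.7, 0], [0.1, 0.8, 0], [0.1, 0.8, 0]], "rotation": [[0, 0, 0], [0, 0, 0], [0, 0, 0], [0, 0, 0], [0, 0, 0], [0, 0, 0], [0, 0, 0], [0, 0, 0]]}}

```text
clock: 41.75
eef_pos: [0.3936, 0.0113, 0.2894]
tool_rot: [-0.239, 0.971, -0.001, 0.0]
ft_force: [0.3, 0.2, 0.0]
grip_width: 0.0856
grasp_force: 0.0
```

```bash
python3 - <<'E'
from plan import *
o=bot.get_obs(); print(o['clock'],o['eef_pos'],o['ft_force'],o['grip_width'])
s=cam('top'); S=cloud(s)
bx=(S[...,0]>.4)&(S[...,0]<.62)&(S[...,1]>-.26)&(S[...,1]<-.05)
P=S[bx&(S[...,2]>.086)&(S[...,2]<.1)]; m=P.mean(0); n=np.linalg.svd(P-m)[2][2]; print(len(P),m,n,cv2.minAreaRect(P[:,:2].astype(np.float32)))
D=S[bx&(S[...,2]>.2)&(S[...,2]<.22)]; print('pad',len(D),np.median(D[:,2]) if len(D) else 0)
cv2.imwrite('pics/f.png',cv2.resize(s['image'][120:260,180:420][...,::-1],None,fx=3,fy=3,interpolation=cv2.INTER_CUBIC))
E
```

```text
41.75 [0.394 0.011 0.289] [0.274 0.199 0.016] 0.08564423241628015
1609 [ 0.504 -0.154  0.091] [0.001 0.    1.   ] ((0.5080451965332031, -0.15511296689510345), (0.12036849558353424, 0.11964265257120132), 27.751628875732422)
pad 308 0.2092025837991699
```

View pics/f.png

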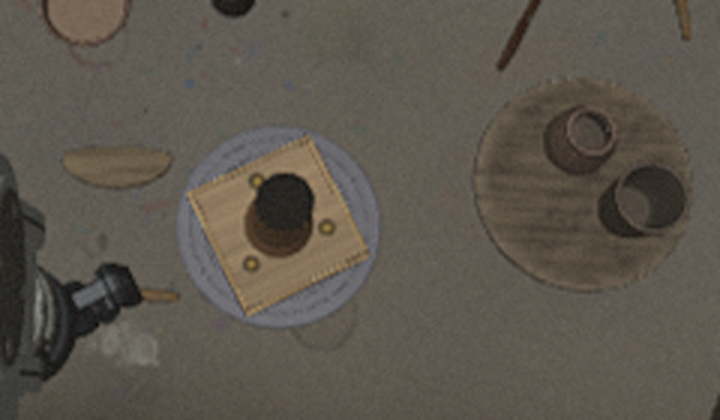

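The chuck sits centred and flat on the wheel (board top 0.091, pad top 0.209). The three brass pins show in its holes at (257,181), (327,228) and (251,264), and the pots are undisturbed. I'm handing in.

```bash
python3 -c "
from workcell import bot; print(bot.job_done())"
```

```text
the job is handed in; nothing more can be done
None
```

The chuck was stood upright on the table, released, re-grasped by its post and set over the three pins. It sits flat on the wheel head and is let go, with the pots undisturbed, and the job was handed in at about 42 s of the 67 s allowed (no verdict was returned).

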